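# Shut and bolt the sealed spares chest

### The arm

A 6-joint arm with a two-finger parallel gripper is mounted at the origin on a cart in front of the work surface, level with it; the furniture and walls round the work are solid. World frame = base frame: x ahead of the robot, y to its left, z up, the work surface at z = 0. Lengths are in m, angles in rad, forces in N, time in s.
With the tool pointing down it reaches from about 0.35 to 0.925 m from the base axis. Payload 6.4 kg.
Tool frame: the origin (TCP) lies midway between the tips of the shut fingers; the grasp point (between the pads) lies 19 mm behind it; z points along the fingers, y is the line along which they close (so a half turn about z gives the same grasp; the last joint's range is limited). The gripper opens to 85 mm and grips with 20 to 120 N. Pads are 22 mm wide; open, the fingers measure 114 mm over their backs; the gripper's body (76 mm by 85 mm) begins 54 mm behind the grasp point. The pads swing forward as they close: fully open they stand 13 mm farther back than shut.
Start: joints at [0.954, 0.245, 1.558, -0, 1.339, -0.174], TCP at [0.279, 0.587, 0.231] pointing down, gripper open.
Joint ranges: [-3.13, 3.13], [-1.02, 2.26], [0.13, 2.54], [-0.95, 4.09], [0.21, 2.88], [-2.74, 2.74]. Speed limits (rad/s): [2.57, 2.57, 3.14, 3.14, 3.14, 3.14].

### API

Orientations are given as a unit quaternion [x, y, z, w].
In Python, from workcell import get_state, capture, finish_job gives the robot as it stands.
- The arm moves only by the tool send_rows, never from a script. Its argument "motion" is a list of rows, each a list of 3 entries, a list of its own where there are three numbers: the shift along the tool's x, y, z in m, then the turn about the tool's z in degrees, then the gripper command: -1 is shut, 1 is fully open, values between are in proportion. A call has 1 to 20 rows; each row is the pose to reach, as a shift and turn from the pose commanded when the call began, along the tool's axes at that moment; what a row does not reach only later rows make up. A row lasts 1/10 s, in which the tool goes at most 50 mm and 8.59 degrees, less where a joint would pass 70% of its speed; a pose out of reach is approached as far as the arm can. A call with a gripper value outside its range is refused whole. The fingers move at their own pace and stop on an object; the grip force is fixed at half the most. Time passes only in rows, so rows that repeat a pose let the fingers close. It gives the time, the measured TCP pose, the force, the opening and the grip force at its end, in the units of the state.
- get_state(): the state, without advancing time (a new reading comes with each control period).
- capture(name): name is "scene" or "top"; returns a dict with "pixels" (400x640x3 uint8, red, green, blue), "vertical_fov" (degrees; the focal length in pixels is half the picture's height over the tangent of half this angle, whatever the lens; pixels are square), "cx", "cy" (the principal point, pixels), "R" (3x3) and "t" (3): a world point X has camera coordinates R X + t. Camera axes: x right, y down, z forward; pixel columns grow to the right and rows downward; lengths in m; the calibration is good to about 2 mm. A picture is of the moment at which its call begins. There is no depth.
- finish_job(): hands the job in; it is judged then, once.
The state is a dict: "time": time; "joint_pos": joint angles; "joint_velocities": joint speeds; "tau": joint torques, N m; "tcp_pos": TCP position; "tool_rot": TCP orientation; "wrist_force": force on the tool from outside, world axes, zero at the start; "ft_torque": the same for the moment, N m; "finger_gap": finger opening in m; "gripper_force": force on a finger pad.
Only numpy, scipy, OpenCV 4.12 (cv2) and the standard library are available. Lean on these libraries where they do the work, as an engineer would, in place of code of your own. Each camera call takes 0.05 s, during which the arm holds its last target. There are 200 camera calls.

### The job

Close the lid of the blue spares chest, press it down against its springy seal and slide the red-knobbed bolt across until it is fully home in the brass keeper, then let go. The keeper's height is not known exactly, so feel for it: do not ram the bolt against the keeper, do not squash the lid hard down on to the chest's rim, and leave the mug, the tape roll and the stop button where they are.

Things in the scene. Friction and masses are not known exactly. Their poses are not given: they have to be found in the camera images.
- chest: Blue steel chest fixed to the desk, 220 (x) x 270 (y) x 75 mm high; origin at the centre of its underside. The hinged lid covers y = -135 to +86 mm; beyond it is a fixed deck, top at z = 75, that carries the keeper. Hinge axis along y at x = +105, z = +75 mm; the lid's free edge is at x = -112 mm.
- lid (a joint): Lid angle (rad), grows as it opens, 0 = hard down on the rim; starts at 0.3 to 0.6. Friction (2 N at the bolt) keeps it where it is left. Below 0.09 it lies on a sponge seal along the front, which takes 5 N at first and 13 N at angle 0.02 (at the bolt) to press, and lifts it again when let go. The bolt can enter the keeper at one angle between 0.018 and 0.073, different each time.
- bolt (a joint): How far the bolt is shot (m), along the chest's +y: starts at 0 to 0.006, 0.036 = fully home against its own stop. Friction 1.5 N. Its tip meets the keeper's face at about 0.0135; past 0.020 it is well in the hole.
- knob (a point): Centre of the top of the bolt's red upright knob: 14 x 14 mm square (sides along the chest's x and y), 36 mm tall, 165 mm from the hinge axis; moves with lid and bolt. At bolt = 0 it is at x = -60, y = -8 mm of the chest. The bolt, a 10 mm rod along y, has its axis 39 mm below this point and 14 mm above the lid's underside. Guide brackets, 19 mm high, stay 25 mm off along y; along x it is clear.
- press_point (a point): A bare spot on the lid's upper face, 165 mm from the hinge axis and at y = -118 mm of the chest: a place to push the lid down. The lid is 5 mm thick; its underside passes through the hinge axis. z is the lid's outward normal; moves with the lid.
- keeper: Steel bracket on the chest's deck; origin on the deck at its edge facing the bolt (chest -60, 96, 75 mm), +y leads away from the bolt. It holds a brass block with a hole 12.4 mm wide, 11.6 mm high, square-edged, in line with the bolt sideways. The hole's centre is 17 to 26 mm above this origin, different each time, not measured. The bolt's tip is 10 mm round with a small chamfer of 0.5 mm.
- mug_1: Grey mug, 81 x 116 x 94 mm, standing to the right of the work; origin at its foot. Bystander.
- tape_black: Roll of black tape, 63 mm across, 19 mm high, at the front of the desk on the left. Bystander.
- stop_button: Stop button unit with a red mushroom head, 40 x 40 x 60 mm, standing at the left; origin at its foot. Bystander.

How it is judged:
On the way, in this order (a step that is already met when the one before it is completed fails the run):
1. the lid is lowered on to its seal (value of joint lid below 0.11 rad), for 0.1 s.
2. the bolt's tip is in the keeper's hole (value of joint bolt above 0.02 m and value of joint lid below 0.082 rad), for 0.1 s.
At the end, for the whole second after the job is handed in: The bolt is home (joint within 2.5 mm of its 36 mm stop) with its tip in the keeper, the lid is held down on its seal (angle below 0.082 rad), both at rest and let go (value of joint bolt above 0.0335 m and value of joint lid below 0.082 rad and velocity of joint bolt below 0.01 m/s and velocity of joint lid below 0.05 rad/s); the robot touches nothing.
It fails at once if the keeper is pushed with more than 25 N (contact force between keeper and anything else above 25 N).
It fails at once if the lid is squashed hard down on to the rim (angle below 0.006 rad) (value of joint lid below 0.006 rad).
It fails at once if the mug is moved by more than 20 mm (distance of mug_1 from where it was at the start of the episode above 0.02 m).
It fails at once if the tape roll is moved by more than 20 mm (distance of tape_black from where it was at the start of the episode above 0.02 m).
It fails at once if the stop button is moved by more than 20 mm (distance of stop_button from where it was at the start of the episode above 0.02 m).
It also fails if it takes over 58 s, if anything falls off the work surface, if the arm or the gripper's body presses on something with over 40 N, if the wrist force passes 120 N, or if a joint passes its speed limit or range.

## Working session

There is one attempt and no reset: what is moved stays moved. The work goes in short steps, Python scripts to look and compute and a tool call to move; the robot and the scene stay as the last step left them, time stands still between calls to the robot, and variables do not carry over. Pictures are saved under pics/ and viewed, at most 10 in all, crops included, and the job is handed in when it is done.

Besides the shell and the picture viewer there is one more tool, called after "Emit:" in YAML: its name, and indented under it one key for each argument. send_rows: Moves the arm, as the interface text tells. Its arguments: {"type":"object","properties":{"motion":{"type":"array"}},"required":["motion"]}

```bash
mkdir -p pics
cat > h.py <<'E'
import numpy as np, cv2
from workcell import get_state, capture, finish_job
def K(c): return c["pixels"].shape[0]/2/np.tan(np.radians(c["vertical_fov"])/2)
def ray(c,u,v):
    f=K(c); R=np.array(c["R"]); t=np.array(c["t"])
    d=R.T@np.array([(u-c["cx"])/f,(v-c["cy"])/f,1]); return -R.T@t,d/np.linalg.norm(d)
def onz(c,u,v,z):
    o,d=ray(c,u,v); return o+d*(z-o[2])/d[2]
def proj(c,X):
    p=np.array(c["R"])@np.asarray(X)+np.array(c["t"]); f=K(c); return p[:2]/p[2]*f+[c["cx"],c["cy"]]
def tri(c1,p1,c2,p2):
    o1,d1=ray(c1,*p1);o2,d2=ray(c2,*p2)
    s=np.linalg.lstsq(np.stack([d1,-d2],1),o2-o1,rcond=None)[0]
    a,b=o1+s[0]*d1,o2+s[1]*d2; return (a+b)/2,np.linalg.norm(a-b)
def save(c,n): cv2.imwrite("pics/"+n+".png",c["pixels"][:,:,::-1])
E
python3 - <<'E'
from h import *
import pickle
for n in("scene","top"):
    c=capture(n); save(c,n+"0"); pickle.dump(c,open(n+"0.pkl","wb")); print(n,c["vertical_fov"],c["cx"],c["cy"],-np.array(c["R"]).T@c["t"],np.round(c["R"],3).tolist())
s=get_state(); print(s)
E
```

```text
scene 51.02565364637949 317.686312569001 199.01765963422653 [-0.16357381 -0.58284839  0.48950042] [[0.661, -0.75, 0.018], [-0.282, -0.271, -0.92], [0.695, 0.604, -0.391]]
top 55.4702966774169 324.77513264604215 199.1094563306815 [0.37379409 0.01122194 0.99292121] [[-0.018, -1.0, 0.006], [-0.981, 0.017, -0.193], [0.193, -0.01, -0.981]]
{'time': 0.1, 'joint_pos': array([ 9.53894476e-01,  2.45711032e-01,  1.55890748e+00, -1.09494432e-05,
        1.33868903e+00, -1.74100339e-01]), 'joint_velocities': array([-0.00094504, -0.00127505, -0.00336658,  0.00145378,  0.00153006,
       -0.00011432]), 'tau': array([-4.12757545e-04, -4.30669141e+01, -3.27129936e+01, -1.09633895e-04,
        2.83182795e-03, -3.77967055e-06]), 'tcp_pos': array([0.27820875, 0.58689499, 0.23030349]), 'tool_rot': array([ 2.19595089e-01,  9.75590724e-01, -7.93305263e-04, -3.25432625e-04]), 'wrist_force': array([ 0.24400887, -0.59338646,  0.06366654]), 'ft_torque': array([-0.08240898, -0.04060865,  0.02583035]), 'gripper_force': 0.0, 'finger_gap': 0.08540566434245142}
```

View pics/scene0.png

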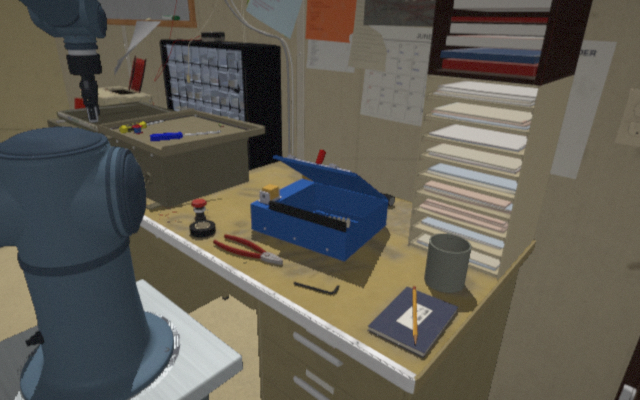

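View pics/top0.png

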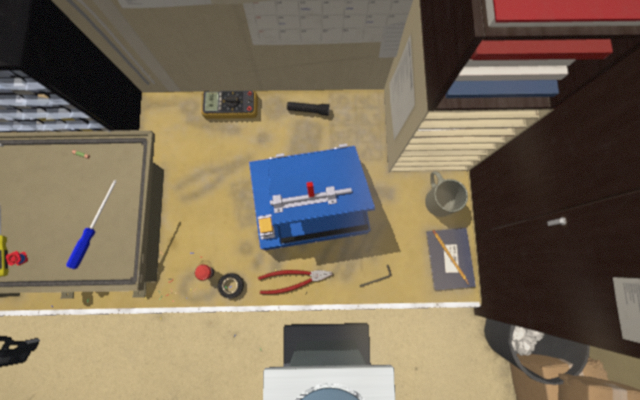

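The scene view shows the open blue chest at about (320,210) with the red knob top at (320,155). The top view shows the knob at (311,188), the keeper at (265,227), the stop button at (204,272), the tape at (231,286) and the mug at (449,196). Next I'll enlarge both.

Run:
```python
from h import *
import pickle
s=pickle.load(open("scene0.pkl","rb"));t=pickle.load(open("top0.pkl","rb"))
a=s["pixels"][140:260,240:400];b=t["pixels"][140:255,240:393]
r=lambda i:cv2.resize(i,(400,300),interpolation=cv2.INTER_CUBIC)
a=cv2.resize(a,(800,600),interpolation=cv2.INTER_CUBIC);b=cv2.resize(b,(800,600),interpolation=cv2.INTER_CUBIC)
cv2.imwrite("pics/za.png",a[:,:,::-1]);cv2.imwrite("pics/zb.png",b[:,:,::-1])
for c in(s,t):
    h=cv2.cvtColor(c["pixels"],cv2.COLOR_RGB2HSV)
    m=(((h[...,0]<6)|(h[...,0]>174))&(h[...,1]>170)&(h[...,2]>70)).astype(np.uint8)
    n,l,st,ce=cv2.connectedComponentsWithStats(m)
    for i in range(1,n):
        if 5<st[i,4]<400: print(st[i],ce[i].round(1))
    print()
```

```text
[452  18  95   4 224] [503.2  18.9]
[132  60  12  29 192] [137.8  73.2]
[75 99 10  9 70] [ 78.9 103.3]
[133 125   7   3  12] [135.9 125.8]
[316 150  10  13  75] [320.5 156.1]
[192 203  13   4  30] [198.8 204.6]
[225 236   8   3  10] [228.2 236.9]
[234 238  29  15  84] [248.8 244.3]
[217 243  42  15 117] [239.  251.4]

[494   0   3  16  21] [495.1   7.3]
[555  17  85   4 148] [596.6  18.9]
[496  19   8   2   9] [499.2  19.8]
[505  18  42   3  60] [527.4  19.7]
[307 183   7  13  57] [310.  188.7]
[  6 252  14  13 139] [ 12.6 257.9]
[ 22 252   4   5   8] [ 23.9 253.8]
[274 271  35   4  84] [291.7 272.2]
[260 274  13   5  21] [266.3 275.5]
[293 280  18   8  42] [301.8 283.6]
[267 288  22   6  51] [278.1 290.7]
```

View pics/za.png

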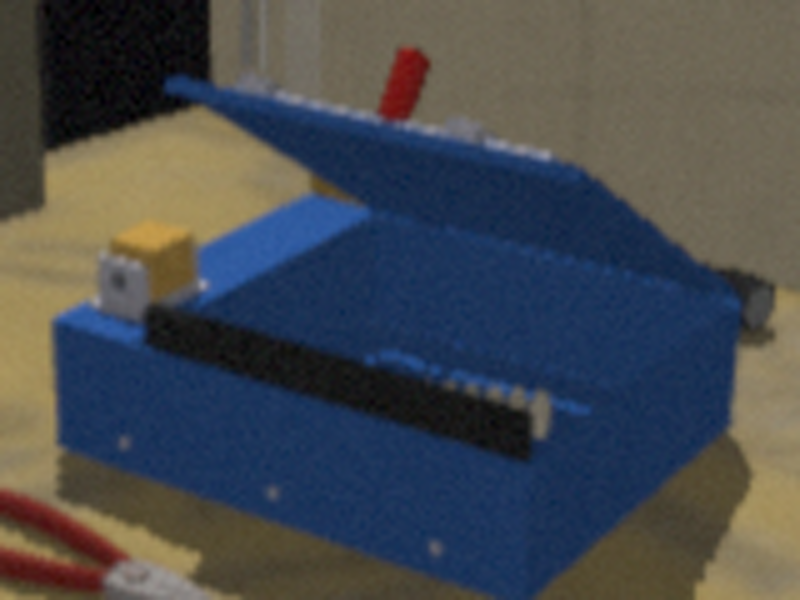

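View pics/zb.png

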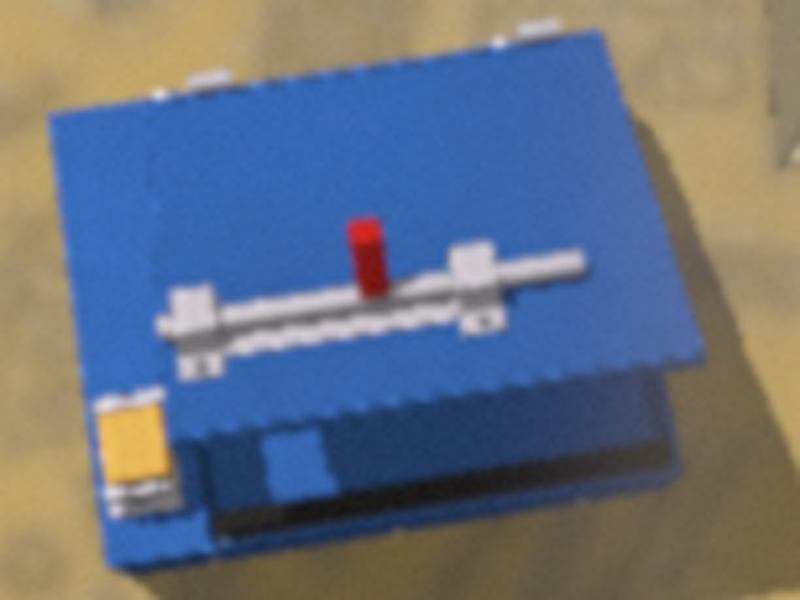

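The crops give the chest's top corners. In the top view they are front-left (261,248.5), front-right (369.7,232.2) and back-left (249.6,162). In the scene view they are front-left (250.6,204), with bottom front corners at (251.6,229) and (346,259.6). The knob top is at top (309.8,183.6) and scene (322.4,151).

Run:
```python
from h import *
import pickle
s=pickle.load(open("scene0.pkl","rb"));t=pickle.load(open("top0.pkl","rb"))
A=lambda x,y:(240+x/5,140+y/5)
B=lambda x,y:(240+x/5.229,140+y/5.217)
print("knob",tri(s,A(412,55),t,B(365,228)))
print("FL",tri(s,A(53,320),t,B(110,567)))
print("BL",tri(s,A(310,197),t,B(50,115)))
P={}
for n,p,q in(("FL",B(110,567),(-110,135)),("FR",B(678,482),(-110,-135)),("BL",B(50,115),(110,135)),("BR",B(602,33),(110,-135))):
    P[n]=onz(t,*p,.075); print(n,P[n].round(4))
for n,p in(("FL",A(58,445)),("FR",A(530,598)),("BR",A(732,430))): print("bot",n,onz(s,*p,0).round(4))
# keeper block top centre, both views
print("keeper",tri(s,A(152,240),t,B(134,443)))
Q=np.array([[-.11,.135],[-.11,-.135],[.11,.135],[.11,-.135]]);W=np.array([P[n][:2] for n in("FL","FR","BL","BR")])
q=Q[:,0]+1j*Q[:,1];w=W[:,0]+1j*W[:,1];a=np.vdot(q,w-w.mean());yaw=np.angle(a);o=w.mean()
print("origin",o,"yaw deg",np.degrees(yaw),"scale",abs(a)/np.vdot(q,q).real, "res",np.abs(w-o-q*np.exp(1j*yaw)))
k,_=tri(s,A(412,55),t,B(365,228)); kc=((k[0]+1j*k[1])-o)*np.exp(-1j*yaw); print("knob in chest",kc,k[2])
th=np.arctan2(53,165); print("lid angle from z,x", np.arcsin((k[2]-.075)/np.hypot(.165,.053))-th, np.arccos((.105-kc.real)/np.hypot(.165,.053))-th)
print("tip/knob y", kc.imag)
```

```text
knob (array([0.56147336, 0.03487295, 0.20790569]), np.float64(0.0006825113724272782))
FL (array([0.43625955, 0.1565933 , 0.0743374 ]), np.float64(0.0017025298970368482))
BL (array([0.65319791, 0.18871859, 0.07231186]), np.float64(0.0017378254812221363))
FL [0.4356 0.157  0.075 ]
FR [ 0.4701 -0.1049  0.075 ]
BL [0.6518 0.1888 0.075 ]
BR [ 0.6888 -0.077   0.075 ]
bot FL [0.4436 0.1652 0.    ]
bot FR [ 0.4904 -0.1018  0.    ]
bot BR [ 0.6953 -0.076   0.    ]
keeper (array([0.48929196, 0.14173894, 0.10540508]), np.float64(0.0015301553804553593))
origin (0.5615474554337077+0.04097080858779685j) yaw deg 7.755250936317775 scale 0.9907967266882826 res [0.0031025  0.00279825 0.00096855 0.00090782]
knob in chest (-0.0008962741609994721-0.006032088097881963j) 0.20790569177848547
lid angle from z,x 0.5631898038708458 0.6026126077827545
tip/knob y -0.006032088097881963
```

Emit:
send_rows:
  motion:
    - [[0,0,-0.04],0,-1]
    - [[0,0,-0.08],0,-1]
    - [[-0.035,-0.035,-0.08],7,-1]
    - [[-0.07,-0.07,-0.08],14,-1]
    - [[-0.105,-0.105,-0.08],21,-1]
    - [[-0.14,-0.14,-0.08],28,-1]
    - [[-0.175,-0.175,-0.08],35,-1]
    - [[-0.21,-0.21,-0.08],42,-1]
    - [[-0.245,-0.245,-0.08],49,-1]
    - [[-0.28,-0.28,-0.08],56.7,-1]
    - [[-0.315,-0.315,-0.08],56.7,-1]
    - [[-0.35,-0.35,-0.08],56.7,-1]
    - [[-0.385,-0.385,-0.08],56.7,-1]
    - [[-0.42,-0.42,-0.08],56.7,-1]
    - [[-0.455,-0.455,-0.08],56.7,-1]
    - [[-0.49,-0.485,-0.08],56.7,-1]
    - [[-0.506,-0.502,-0.08],56.7,-1]
    - [[-0.506,-0.502,-0.08],56.7,-1]

```text
time: 1.9
tcp_pos: [0.5208, -0.0857, 0.3104]
tool_rot: [0.658, 0.753, -0.0, -0.001]
wrist_force: [-0.5, -0.1, -0.3]
finger_gap: 0.0001
gripper_force: 0.0
```

Emit:
send_rows:
  motion:
    - [[0,0,0.045],0,-1]
    - [[0,0,0.09],0,-1]
    - [[0,0,0.105],0,-1]
    - [[0,0,0.115],0,-1]
    - [[0,0,0.125],0,-1]
    - [[0,0,0.135],0,-1]
    - [[0,0,0.145],0,-1]
    - [[0,0,0.155],0,-1]
    - [[0,0,0.165],0,-1]
    - [[0,0,0.175],0,-1]
    - [[0,0,0.185],0,-1]
    - [[0,0,0.195],0,-1]
    - [[0,0,0.203],0,-1]
    - [[0,0,0.209],0,-1]
    - [[0,0,0.213],0,-1]
    - [[0,0,0.216],0,-1]

```text
time: 3.5
tcp_pos: [0.5205, -0.0831, 0.0952]
tool_rot: [0.656, 0.754, -0.0, -0.0]
wrist_force: [-3.8, -0.3, 6.0]
finger_gap: 0.0001
gripper_force: 2.5
```

Emit:
send_rows:
  motion:
    - [[0,0,0.002],0,-1]
    - [[0,0,0.004],0,-1]
    - [[0,0,0.004],0,-1]

```text
time: 3.8
tcp_pos: [0.5207, -0.0832, 0.0918]
tool_rot: [0.656, 0.754, -0.0, 0.0]
wrist_force: [-2.0, -0.1, 3.5]
finger_gap: -0.0001
gripper_force: 1.5
```

Emit:
send_rows:
  motion:
    - [[0,0,0.002],0,-1]
    - [[0,0,0.002],0,-1]

```text
time: 4.0
tcp_pos: [0.5207, -0.0832, 0.09]
tool_rot: [0.656, 0.754, -0.0, 0.0]
wrist_force: [-4.3, 0.6, 4.6]
finger_gap: 0.0003
gripper_force: 2.8
```

Run:
```python
from h import *
s=capture("scene");t=capture("top")
a=cv2.resize(s["pixels"][140:260,240:400],(400,300),interpolation=cv2.INTER_CUBIC);b=cv2.resize(t["pixels"][140:260,240:400],(400,300),interpolation=cv2.INTER_CUBIC)
cv2.imwrite("pics/z1.png",np.hstack([a,b])[:,:,::-1]); print(get_state()["wrist_force"])
```

```text
[-3.08004575 -0.01291562  5.57359724]
```

View pics/z1.png

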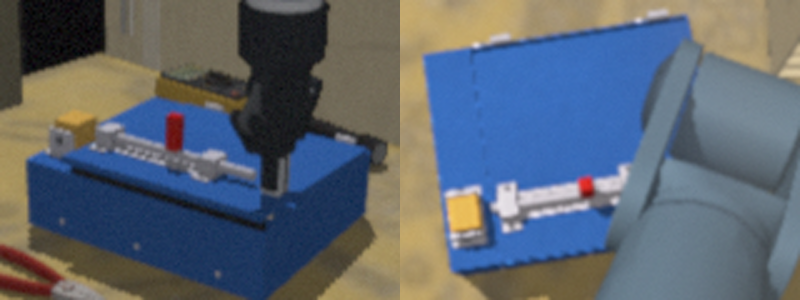

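The lid lies almost flat on its seal. The knob top is at scene crop (174,117) and top crop (587,184). I'll lift off and go above the knob with the gripper open.

Emit:
send_rows:
  motion:
    - [[0,0,-0.03],0,-1]
    - [[0,0,-0.07],0,-1]
    - [[0,0,-0.11],0,0]
    - [[0.04,0,-0.115],0,0.5]
    - [[0.08,-0.003,-0.115],0,0.5]
    - [[0.112,-0.005,-0.115],0,0.5]
    - [[0.112,-0.005,-0.115],0,0.5]

```text
time: 4.8
tcp_pos: [0.4996, 0.03, 0.2043]
tool_rot: [0.655, 0.756, 0.001, 0.0]
wrist_force: [0.2, 0.1, 0.7]
finger_gap: 0.0642
gripper_force: 0.0
```

Run:
```python
from h import *
s=capture("scene");t=capture("top")
a=cv2.resize(s["pixels"][140:260,240:400],(400,300),interpolation=cv2.INTER_CUBIC);b=cv2.resize(t["pixels"][140:260,240:400],(400,300),interpolation=cv2.INTER_CUBIC)
cv2.imwrite("pics/z2.png",np.hstack([a,b])[:,:,::-1])
for c in(s,t):
    h=cv2.cvtColor(c["pixels"],cv2.COLOR_RGB2HSV)
    m=(((h[...,0]<6)|(h[...,0]>174))&(h[...,1]>150)&(h[...,2]>60)).astype(np.uint8)
    n,l,st,ce=cv2.connectedComponentsWithStats(m)
    for i in range(1,n):
        if 300<ce[i][0]<335 and 150<ce[i][1]<230: print(st[i],ce[i].round(1))
for x in(.5,): print(get_state()["wrist_force"],get_state()["tcp_pos"])
print("expected knob px",proj(s,[.5,.027,.1426]),proj(t,[.5,.027,.1426]))
```

```text
[307 184   6  14  73] [309.7 190.6]
[-0.34194295 -0.56546594  0.44943215] [0.50037129 0.02749371 0.20438322]
expected knob px [307.05258046 184.46164855] [314.40610999 216.98977093]
```

View pics/z2.png

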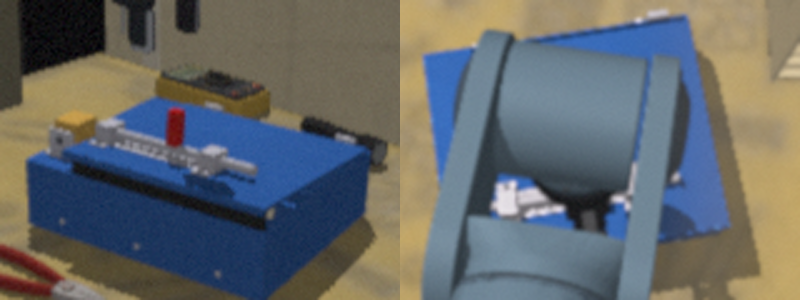

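Run:
```python
from h import *
import pickle
s=pickle.load(open("scene0.pkl","rb"));t=pickle.load(open("top0.pkl","rb"))
print(tri(s,(309.9,185.9),t,(314.8,213.3)), "pressed")
print(onz(s,310.1,184.9,.1426),"free, scene only")
# bolt/keeper axis check: keeper block in z1 crop
print("expected pressed a=.06",proj(t,[.502,.0278,.138]),proj(s,[.502,.0278,.138]))
```

```text
(array([0.50922113, 0.02622659, 0.13669642]), np.float64(0.0003456193136354056)) pressed
[0.50281123 0.02006867 0.1426    ] free, scene only
expected pressed a=.06 [314.08378721 216.42051109] [307.37041941 186.01013557]
```

Emit:
send_rows:
  motion:
    - [[-0.002,0.005,0.02],0,0.2]
    - [[-0.002,0.005,0.05],0,0.2]
    - [[-0.002,0.005,0.075],0,0]
    - [[-0.002,0.005,0.088],0,-0.3]
    - [[-0.002,0.005,0.088],0,-0.5]
    - [[-0.002,0.005,0.088],0,-0.5]
    - [[-0.002,0.005,0.088],0,-0.5]

```text
time: 5.6
tcp_pos: [0.5103, 0.0253, 0.1175]
tool_rot: [0.657, 0.754, 0.005, 0.005]
wrist_force: [18.8, 3.2, -12.7]
finger_gap: 0.0214
gripper_force: 9.2
```

Run:
```python
from h import *
s=capture("scene");q=get_state();print(q["wrist_force"],q["tcp_pos"],q["finger_gap"],q["gripper_force"],q["ft_torque"])
cv2.imwrite("pics/z3.png",cv2.resize(s["pixels"][150:230,260:380],(780,520),interpolation=cv2.INTER_CUBIC)[:,:,::-1])
```

```text
[ 19.01165558   3.37780319 -11.77985279] [0.51034396 0.02530902 0.11757236] 0.021236831068100953 9.245949676260352 [ 0.51837746 -2.52243361  0.01541679]
```

View pics/z3.png

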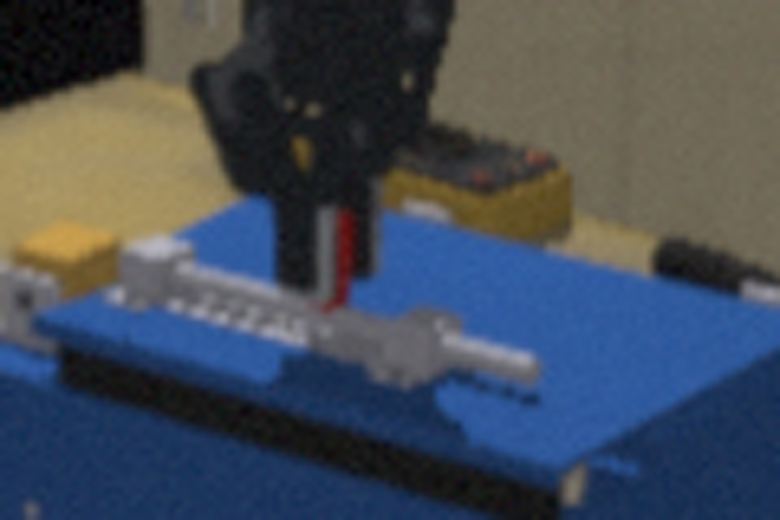

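The knob stands between the fingers, touching only the front one, so I move about 8 mm further +x and grip.

Emit:
send_rows:
  motion:
    - [[0,0.004,0],0,-0.5]
    - [[0,0.008,0],0,-0.5]
    - [[0,0.008,0],0,-0.5]
    - [[0,0.008,0],0,-0.5]

```text
time: 6.05
tcp_pos: [0.5134, 0.0267, 0.1164]
tool_rot: [0.657, 0.754, -0.0, -0.0]
wrist_force: [-0.4, 0.3, -0.3]
finger_gap: 0.0216
gripper_force: 0.0
```

Emit:
send_rows:
  motion:
    - [[0,0,0],0,-0.65]
    - [[0,0,0],0,-0.65]
    - [[0,0,0],0,-1]
    - [[0,0,0],0,-1]
    - [[0,0,0],0,-1]

```text
time: 6.55
tcp_pos: [0.5127, 0.027, 0.1154]
tool_rot: [0.656, 0.754, -0.001, -0.001]
wrist_force: [4.8, -0.5, -8.5]
finger_gap: 0.0136
gripper_force: 57.8
```

Emit:
send_rows:
  motion:
    - [[0.003,0,0],0,-1]
    - [[0.006,0,0],0,-1]
    - [[0.008,0,0],0,-1]
    - [[0.008,0,0],0,-1]

```text
time: 6.95
tcp_pos: [0.5115, 0.0355, 0.1155]
tool_rot: [0.656, 0.754, -0.0, -0.001]
wrist_force: [4.6, 1.7, -12.7]
finger_gap: 0.0137
gripper_force: 57.8
```

Emit:
send_rows:
  motion:
    - [[0.001,0,0],0,-1]
    - [[0.002,0,0],0,-1]
    - [[0.002,0,0],0,-1]

```text
time: 7.25
tcp_pos: [0.5114, 0.037, 0.1159]
tool_rot: [0.656, 0.754, -0.0, -0.001]
wrist_force: [2.8, -0.3, -11.7]
finger_gap: 0.0138
gripper_force: 59.2
```

Emit:
send_rows:
  motion:
    - [[0.001,0,0],0,-1]
    - [[0.002,0,0],0,-1]
    - [[0.002,0,0],0,-1]

```text
time: 7.55
tcp_pos: [0.5112, 0.039, 0.1161]
tool_rot: [0.656, 0.754, -0.0, -0.001]
wrist_force: [1.0, -0.4, -10.9]
finger_gap: 0.0137
gripper_force: 59.8
```

Emit:
send_rows:
  motion:
    - [[0.001,0,0],0,-1]
    - [[0.002,0,0],0,-1]
    - [[0.002,0,0],0,-1]

```text
time: 7.85
tcp_pos: [0.5113, 0.0394, 0.1163]
tool_rot: [0.656, 0.755, -0.002, 0.001]
wrist_force: [1.1, -7.7, -12.4]
finger_gap: 0.0139
gripper_force: 60.7
```

Emit:
send_rows:
  motion:
    - [[0.001,0,0],0,-1]
    - [[0.002,0,0],0,-1]
    - [[0.002,0,0],0,-1]

```text
time: 8.15
tcp_pos: [0.5113, 0.0397, 0.1166]
tool_rot: [0.656, 0.755, -0.003, 0.002]
wrist_force: [0.6, -14.6, -10.8]
finger_gap: 0.0136
gripper_force: 61.5
```

Emit:
send_rows:
  motion:
    - [[-0.0015,0,0],0,-1]
    - [[-0.0015,0,0.0005],0,-1]
    - [[-0.0015,0,0.001],0,-1]
    - [[-0.0015,0,0.0015],0,-1]
    - [[-0.0015,0,0.002],0,-1]
    - [[-0.0015,0,0.002],0,-1]

```text
time: 8.75
tcp_pos: [0.5113, 0.0393, 0.1158]
tool_rot: [0.656, 0.754, -0.002, 0.001]
wrist_force: [-5.4, -10.8, -1.8]
finger_gap: 0.0142
gripper_force: 60.8
```

Emit:
send_rows:
  motion:
    - [[0,0,0.0005],0,-1]
    - [[0,0,0.001],0,-1]
    - [[0,0,0.0015],0,-1]
    - [[0,0,0.0015],0,-1]

```text
time: 9.15
tcp_pos: [0.5112, 0.0393, 0.1149]
tool_rot: [0.656, 0.755, -0.002, 0.001]
wrist_force: [-8.7, -10.5, 4.6]
finger_gap: 0.0138
gripper_force: 58.9
```

Emit:
send_rows:
  motion:
    - [[0,0,0.0005],0,-1]
    - [[0,0,0.001],0,-1]
    - [[0,0,0.0015],0,-1]
    - [[0,0,0.0015],0,-1]

```text
time: 9.55
tcp_pos: [0.5108, 0.0393, 0.1136]
tool_rot: [0.656, 0.755, -0.003, 0.0]
wrist_force: [-9.8, -10.7, 7.0]
finger_gap: 0.0132
gripper_force: 57.9
```

Emit:
send_rows:
  motion:
    - [[0,0,0.0005],0,-1]
    - [[0,0,0.001],0,-1]
    - [[0,0,0.0015],0,-1]
    - [[0,0,0.0015],0,-1]

```text
time: 9.95
tcp_pos: [0.5105, 0.0393, 0.1122]
tool_rot: [0.656, 0.755, -0.003, -0.0]
wrist_force: [-13.7, -11.2, 8.4]
finger_gap: 0.0137
gripper_force: 57.8
```

Emit:
send_rows:
  motion:
    - [[0,0,0.0005],0,-1]
    - [[0,0,0.001],0,-1]
    - [[0,0,0.0015],0,-1]
    - [[0,0,0.0015],0,-1]

```text
time: 10.35
tcp_pos: [0.5101, 0.0394, 0.1108]
tool_rot: [0.656, 0.755, -0.003, -0.001]
wrist_force: [-16.1, -9.7, 11.8]
finger_gap: 0.0133
gripper_force: 57.7
```

Emit:
send_rows:
  motion:
    - [[0,0,0.0005],0,-1]
    - [[0,0,0.001],0,-1]
    - [[0,0,0.0015],0,-1]
    - [[0,0,0.0015],0,-1]

```text
time: 10.75
tcp_pos: [0.5091, 0.0407, 0.1083]
tool_rot: [0.656, 0.755, -0.003, -0.002]
wrist_force: [-16.2, -3.2, 8.8]
finger_gap: 0.013
gripper_force: 58.2
```

Emit:
send_rows:
  motion:
    - [[0.001,0,0],0,-1]
    - [[0.002,0,0],0,-1]
    - [[0.002,0,0],0,-1]

```text
time: 11.05
tcp_pos: [0.5087, 0.043, 0.1082]
tool_rot: [0.656, 0.755, -0.003, -0.002]
wrist_force: [-14.9, -3.8, 8.1]
finger_gap: 0.0131
gripper_force: 58.2
```

The bolt tip has slipped into the hole, so I slide on.

Emit:
send_rows:
  motion:
    - [[0.0015,0,0],0,-1]
    - [[0.003,0,0],0,-1]
    - [[0.0045,0,0],0,-1]
    - [[0.006,0,0],0,-1]
    - [[0.006,0,0],0,-1]

```text
time: 11.55
tcp_pos: [0.5079, 0.049, 0.1082]
tool_rot: [0.656, 0.755, -0.003, -0.003]
wrist_force: [-14.8, -4.0, 8.3]
finger_gap: 0.0135
gripper_force: 58.2
```

Emit:
send_rows:
  motion:
    - [[0.002,0,0],0,-1]
    - [[0.004,0,0],0,-1]
    - [[0.006,0,0],0,-1]
    - [[0.008,0,0],0,-1]
    - [[0.01,0,0],0,-1]
    - [[0.01,0,0],0,-1]

```text
time: 12.15
tcp_pos: [0.5064, 0.059, 0.1081]
tool_rot: [0.656, 0.755, -0.003, -0.003]
wrist_force: [-15.3, -3.5, 7.6]
finger_gap: 0.0132
gripper_force: 58.2
```

Emit:
send_rows:
  motion:
    - [[0.001,0,0],0,-1]
    - [[0.002,0,0],0,-1]
    - [[0.002,0,0],0,-1]

```text
time: 12.45
tcp_pos: [0.5061, 0.0608, 0.1081]
tool_rot: [0.656, 0.755, -0.003, -0.003]
wrist_force: [-15.8, -4.3, 7.5]
finger_gap: 0.013
gripper_force: 58.2
```

Emit:
send_rows:
  motion:
    - [[0.001,0,0],0,-1]
    - [[0.002,0,0],0,-1]
    - [[0.003,0,0],0,-1]
    - [[0.003,0,0],0,-1]

```text
time: 12.85
tcp_pos: [0.5061, 0.0611, 0.1082]
tool_rot: [0.656, 0.755, -0.005, -0.0]
wrist_force: [-15.7, -16.3, 6.7]
finger_gap: 0.013
gripper_force: 58.2
```

Emit:
send_rows:
  motion:
    - [[-0.0015,-0.001,0],0,-1]
    - [[-0.003,-0.002,-0.001],0,-1]
    - [[-0.003,-0.002,-0.001],0,-0.4]
    - [[-0.003,-0.002,-0.001],0,0]
    - [[-0.003,-0.002,-0.001],0,0.2]
    - [[-0.003,-0.002,-0.001],0,0.2]
    - [[-0.003,-0.002,-0.02],0,0.2]
    - [[-0.003,-0.002,-0.05],0,0.2]
    - [[-0.003,-0.002,-0.1],0,0.2]
    - [[-0.003,-0.002,-0.15],0,0.2]
    - [[-0.003,-0.002,-0.17],0,0.2]
    - [[-0.003,-0.002,-0.17],0,0.2]

```text
time: 14.05
tcp_pos: [0.5091, 0.0608, 0.2819]
tool_rot: [0.656, 0.754, 0.003, 0.004]
wrist_force: [-0.4, -0.7, -0.3]
finger_gap: 0.0513
gripper_force: 0.0
```

Run:
```python
from h import *
s=capture("scene");q=get_state();print(q["wrist_force"],q["tcp_pos"],q["finger_gap"])
cv2.imwrite("pics/z4.png",cv2.resize(s["pixels"][140:230,250:385],(780,520),interpolation=cv2.INTER_CUBIC)[:,:,::-1])
```

```text
[-0.75929911 -0.02901104 -0.48803643] [0.50766207 0.06088958 0.2786663 ] 0.05136092804897223
```

View pics/z4.png

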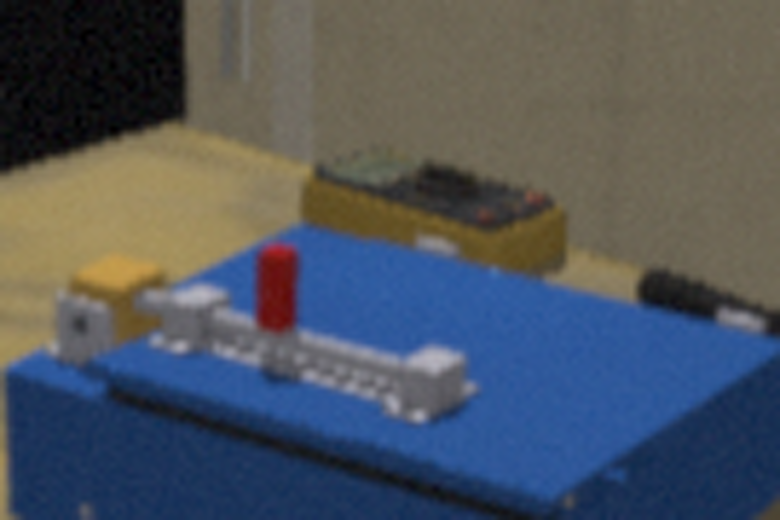

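The bolt rod runs into the brass block at about (160,300), the lid is flat, and the knob at (277,285) is clear of the gripper. One numeric check that the bolt stayed home on release, then I hand in.

Run:
```python
from h import *
c=capture("scene")
h=cv2.cvtColor(c["pixels"],cv2.COLOR_RGB2HSV)
m=(((h[...,0]<6)|(h[...,0]>174))&(h[...,1]>150)&(h[...,2]>60)).astype(np.uint8)
n,l,st,ce=cv2.connectedComponentsWithStats(m)
for i in range(1,n):
    if 285<ce[i][0]<335 and 150<ce[i][1]<230: print(st[i],ce[i].round(1))
# knob centre (18 mm below top) free/lid .09, and at tool-derived home / 3 mm short, lid ~.045
yaw=np.radians(7.8); ey=np.array([-np.sin(yaw),np.cos(yaw)]); ex=np.array([np.cos(yaw),np.sin(yaw)])
k=np.array([.512,.027])
print(proj(c,[*k,.1246]))
for d in(.034,.031,.028): print(d,proj(c,[*(k+ey*d+ex*.002),.117]))
```

```text
[295 183   6  14  72] [297.4 189.5]
[310.47625849 190.3222171 ]
0.034 [299.19714531 189.89697399]
0.031 [300.21562894 190.17247253]
0.028 [301.23719478 190.4488048 ]
```

```bash
python3 -c "
from h import *
print(finish_job())"
```

```text
the job is handed in; nothing more can be done
None
```

I handed the job in after about 14 s of the 58 s allowed. The lid is closed on its seal, the bolt went through the keeper to its own stop and stayed there on release (camera check good to a few mm), and the gripper is clear; the judge gave no pass or fail.

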